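Check the release lever of a sit-stand desk riser

TASK

Check the height-release lever of the desk riser: with the outside of your fingers, press the red lever on its right-hand rail in towards the rail as far as it will go and let it spring right back out, to seat the cable; then press it in again until it comes up firm, keep it pressed in for two seconds to show that it stops short of the rail, and let it spring out again. Only press the lever from its outer side, firmly but without forcing it: do not pinch it or touch the rail, and leave everything else on the desk where it is.

Things in the scene. Friction and masses are not known exactly. Their poses are not given: they have to be found in the camera images.
- riser: sit-stand desk riser, fixed at its lowest: white platform, top 128 mm above the desk, with an open laptop (to 340 mm) from its y 180 mm on. Origin on the desk (z = 0) below the middle of the right-hand rail; z up, x along the rail away from the robot (within 0.2 rad of world x), y from the rail across the platform. Platform at its x -220 to 180, y 55 to 575 mm. Left rail and lever: not in the job
- rail: right-hand side rail, the bar the lever is squeezed towards: dark steel tube 26 mm thick with a black grip sleeve 34 mm thick and 150 mm long, along the riser's x, joined to the platform at both ends (300 mm apart). Origin at the middle of the rail, on its axis, 104 mm above the desk
- lever (a joint): swing of the red release lever about its vertical pivot: 0 = sprung fully out; grows as it is pressed towards the rail (riser's +y); firm stop at 0.22 rad, its end then still about 17 mm short of the grip sleeve. A spring pushes it out: at the pad point about 3.4 N to start it, about 7.3 N to reach the stop
- lever_back: bare aluminium inner face of the lever (the side towards the rail), a strip 115 x 4 x 14 mm; moves with the lever; origin at its centre. Not to be touched: the lever is pressed on the red side only
- lever_pivot (a point): point on the lever's pivot axis, 104 mm above the desk, at x 90, y -52 mm in the riser's frame
- lever_pad (a point): where to press: point on the lever's outer red face, mid height, moves with it; sprung out it is at x -35, y -85, z 104 mm in the riser's frame. Blade 130 mm long, 22 mm tall (93 to 115 mm above the desk), 10 mm thick, parallel to the rail; 20 mm end ball 37 mm nearer the robot. Air below. Within 70 mm outwards (riser's -y) the desk is clear; within 85 mm nothing is over 60 mm tall
- stapler: pink and black desk stapler, loose, 130 x 34 x 52 mm, long along its x; origin under its centre, on the desk; leave alone
- calculator: black desk calculator, loose, 150 x 95 x 18 mm; origin under its centre; leave alone
- mug: white mug, loose, 82 mm across, 92 mm tall, handle at its +y side; origin under its centre; leave alone
- pen_pot: pink pot with four pens, loose, 76 mm across, 95 mm tall, pens up to about 185 mm; origin under its centre; leave alone
- clip_jar: clear jar with a plum-coloured cap, loose, 74 mm across, 74 mm tall; origin under its centre; leave alone
- tape_dispenser: black tape dispenser, loose, 145 x 58 x 82 mm, long along its x; origin under its centre; leave alone

How it is judged (in metres and radians):
On the way, in this order (a step that is already met when the one before it is completed fails the run):
1. the lever is pressed in to its stop by the fingers (value of joint lever above 0.2 rad and contact force between the fingers and lever above 3 N), for 0.1 s.
2. it is let spring right back out (value of joint lever below 0.03 rad), for 0.1 s.
3. it is pressed in again and held at its stop (all of step 1), for 1.5 s.
4. it is let spring out again (value of joint lever below 0.03 rad), for 0.2 s.
At the end, for the whole second after the job is handed in: after two presses to the stop (lever at 0.20 rad or more; the second kept there for at least 1.5 s), the lever is back out (below 0.03 rad) and every loose thing is within 15 mm of where it stood (value of joint lever below 0.03 rad and distance of each of stapler, calculator, mug, pen_pot, clip_jar, tape_dispenser from where it was at the start of the episode below 0.015 m); the robot touches nothing.
It fails at once if the rail was touched (contact force between any of the fingers, the arm and rail above 2 N).
It fails at once if the lever was pinched or pulled from its inner side (contact force between the fingers and lever_back above 1 N).
It fails at once if the lever was forced (over 45 N) (contact force between the fingers and lever above 45 N).
It fails at once if something on the desk was knocked, shifted or lifted (over 15 mm) (distance of any of stapler, calculator, mug, pen_pot, clip_jar, tape_dispenser from where it was at the start of the episode above 0.015 m).
It also fails if it takes over 48 s, if anything falls off the work surface, if the arm or the gripper's body presses on something with over 40 N, if the wrist force passes 120 N, or if a joint passes its speed limit or range.

ROBOT

A 6-joint arm with a two-finger parallel gripper is mounted at the origin on the work surface. World frame = base frame: x ahead of the robot, y to its left, z up, the work surface at z = 0. Lengths are in mm, angles in rad, forces in N, time in s.
With the tool pointing down it reaches from about 350 to 775 mm from the base axis. Payload 7.3 kg.
Tool frame: the origin (TCP) lies on the centre line of the jaws, within the pads' length; the fingertips stand 22 mm ahead of it and the grasp point (between the pads) lies 3 mm ahead of it; z points along the fingers, y is the direction in which the jaws open and shut (so a half turn about z gives the same grasp; the last joint's range is limited). The gripper opens to 92 mm and grips with 3 to 60 N. Pads are 19 mm wide; open, the fingers measure 130 mm over their backs; the gripper's body (75 mm by 190 mm) begins 47 mm behind the grasp point.
Start: joints at [-1.475, 0.342, 1.524, -0, 1.275, -0.146], TCP at [125.733, -509.739, 248.741] pointing down, gripper open.
Joint ranges: [-2.53, 2.53], [-0.77, 2.02], [0.04, 2.7], [-1, 4.14], [0.28, 2.66], [-3.11, 3.11]. Speed limits (rad/s): [2.57, 2.57, 3.14, 3.14, 3.14, 3.14].

INTERFACE

Orientations are given as [roll, pitch, yaw] about the fixed x, y, z axes, in that order (R = Rz(yaw) Ry(pitch) Rx(roll)).
In Python, from plant import bot gives the robot as it stands.
- The arm moves only by the tool play_rows, never from a script. Its argument "moves" is one flat list of numbers, 5 for each row, row after row: the closure in counts, from 0 (fully open) to 255 (shut), then the shift along the tool's x, y, z in mm, then the turn about the tool's z in degrees. A call has 1 to 8 rows; each row is the pose to reach, as a shift and turn from the pose commanded when the call began, along the tool's axes at that moment; what a row does not reach only later rows make up. A row lasts 1/12 s, in which the tool goes at most 41.7 mm and 7.16 degrees, less where a joint would pass 70% of its speed; a pose out of reach is approached as far as the arm can. A call with a gripper value outside its range is refused whole. The fingers move at their own pace and stop on an object; the grip force is fixed at half the most. Time passes only in rows, so rows that repeat a pose let the fingers close. It gives the time, the measured TCP pose, the force and the opening at its end, in the units of the state.
- bot.get_obs(): the state, without advancing time (a new reading comes with each control period).
- bot.capture(name): name is "scene" or "top"; returns a dict with "color" (480x640x3 uint8, red, green, blue), "fx", "fy", "cx", "cy" (pixels), "k1" (the pictures are not rectified: a ray, as slopes to the right and down, at radius r is drawn at 1 + k1 r^2 times it, then the intrinsics apply), "world_to_cam" (4x4, takes a point from world to camera coordinates). Camera axes: x right, y down, z forward; pixel columns grow to the right and rows downward; lengths in mm; the calibration is good to about 2 mm. A picture is of the moment at which its call begins. There is no depth.
- bot.close_job(): hands the job in, once; it reports no verdict.
The state is a dict: "time": time; "joint_positions": joint angles; "dq": joint speeds; "tau": joint torques, N m; "tool_pos": TCP position; "tcp_rot": TCP orientation; "contact_force": force on the tool from outside, world axes, zero at the start; "moment": the same for the moment, N m; "grip_width": finger opening in mm.
Only numpy, scipy, OpenCV 4.12 (cv2) and the standard library are available. Lean on these libraries where they do the work, as an engineer would, in place of code of your own. Each camera call takes 0.05 s, during which the arm holds its last target.

## Working session

There is one attempt and no reset: what is moved stays moved. The work goes in short steps, Python scripts to look and compute and a tool call to move; the robot and the scene stay as the last step left them, time stands still between calls to the robot, and variables do not carry over. Pictures are saved under pics/ and viewed, and the job is handed in when it is done.

Besides the shell and the picture viewer there is one more tool, called after "Call:" by a JSON object that holds its "method" and its "body", one argument or row to a line. play_rows: Moves the arm, as the interface text tells. Its arguments: {"type":"object","properties":{"moves":{"type":"array","items":{"type":"number"}}},"required":["moves"]}

```bash
mkdir -p pics; python3 - <<'E'
from plant import bot
import cv2
o=bot.get_obs();print(o)
for n in("scene","top"):
    c=bot.capture(n);cv2.imwrite(f"pics/{n}0.png",c["color"][:,:,::-1])
    print(n,{k:c[k] for k in c if k!="color"})
E
```

```text
{'time': 0.0, 'joint_positions': array([-1.47500052e+00,  3.42717761e-01,  1.52502491e+00,  2.69344554e-05,
        1.27538267e+00, -1.45963556e-01]), 'dq': array([ 1.32370984e-03,  3.29114623e-04, -1.68611260e-04, -9.37272237e-04,
        5.58288747e-04, -7.95937933e-05]), 'tau': array([ 2.65236355e-03, -4.31233764e+01, -2.44222873e+01,  7.19693466e-02,
        5.60268725e-02, -1.19150254e-04]), 'tool_pos': array([ 125.70260979, -509.34627314,  248.04475177]), 'tcp_rot': array([-3.14008000e+00, -2.48405689e-04,  2.41751317e-01]), 'contact_force': array([0.25667489, 0.20519124, 0.32566955]), 'moment': array([-0.02682209,  0.03108922, -0.00855887]), 'grip_width': 91.92177738568991}
scene {'fx': 561.8984975023146, 'fy': 561.8984975023146, 'cx': 326.91930827127726, 'cy': 233.35570833269733, 'k1': -0.09728923199513406, 'world_to_cam': array([[ 6.93521145e-01,  7.20300986e-01,  1.39610907e-02,
        -2.96160623e+02],
       [ 6.11210241e-01, -5.78006709e-01, -5.40675768e-01,
        -3.59969466e+02],
       [-3.81379685e-01,  3.83503239e-01, -8.41115213e-01,
         1.17818519e+03],
       [ 0.00000000e+00,  0.00000000e+00,  0.00000000e+00,
         1.00000000e+00]])}
top {'fx': 607.0925550258092, 'fy': 607.0925550258092, 'cx': 308.72611403801096, 'cy': 236.92833079291475, 'k1': -0.13149555525734397, 'world_to_cam': array([[ 1.21350236e-02, -9.99858201e-01,  1.16755905e-02,
        -1.46741769e+02],
       [-9.83364878e-01, -1.40495628e-02, -1.81097009e-01,
         5.52912760e+02],
       [ 1.81235366e-01, -9.28374913e-03, -9.83395929e-01,
         9.82527838e+02],
       [ 0.00000000e+00,  0.00000000e+00,  0.00000000e+00,
         1.00000000e+00]])}
```

View pics/scene0.png

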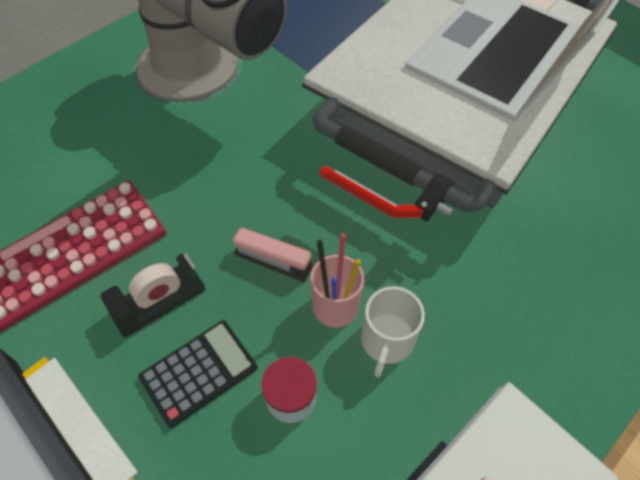

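View pics/top0.png

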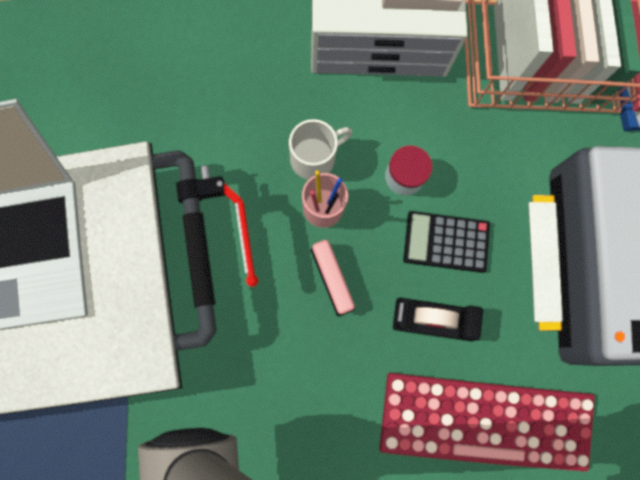

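```bash
cat > h.py <<'E'
import numpy as np, cv2
def ray(c,uv,z):
    K=np.array([[c["fx"],0,c["cx"]],[0,c["fy"],c["cy"]],[0,0,1]])
    p=cv2.undistortPoints(np.float64(uv).reshape(-1,1,2),K,np.array([c["k1"],0,0,0,0]),).reshape(-1,2)
    # 1+k1 r^2 forward model = opencv
    W=c["world_to_cam"];R=W[:3,:3];o=-R.T@W[:3,3]
    d=np.c_[p,np.ones(len(p))]@R
    return o+d*((z-o[2])/d[:,2])[:,None]
def proj(c,P):
    W=c["world_to_cam"];K=np.array([[c["fx"],0,c["cx"]],[0,c["fy"],c["cy"]],[0,0,1]])
    return cv2.projectPoints(np.float64(P).reshape(-1,1,3),cv2.Rodrigues(W[:3,:3])[0],W[:3,3],K,np.array([c["k1"],0,0,0,0]))[0].reshape(-1,2)
def redmask(im,box):
    x0,y0,x1,y1=box
    h=cv2.cvtColor(im,cv2.COLOR_RGB2HSV);m=((h[...,0]<6)|(h[...,0]>174))&(h[...,1]>190)&(h[...,2]>110)
    k=np.zeros_like(m);k[y0:y1,x0:x1]=m[y0:y1,x0:x1];return k
E
python3 - <<'E'
from plant import bot
from h import *
for n,b in(("scene",(310,155,430,225)),("top",(215,175,270,295))):
    c=bot.capture(n);im=c["color"];m=redmask(im,b)
    v,u=np.nonzero(m);print(n,m.sum(),u.min(),u.max(),v.min(),v.max())
    x0,y0,x1,y1=b;cv2.imwrite(f"pics/{n}z.png",cv2.resize(im[y0-15:y1+15,x0-50:x1+40,::-1],None,fx=4 if n=="top" else 3.5,fy=4 if n=="top" else 3.5,interpolation=cv2.INTER_CUBIC))
    if n=="top":
        for r in range(v.min(),v.max()+1,4):
            uu=u[v==r]; a=ray(c,[[uu.min()-.5,r],[uu.max()+.5,r]],115);print(r,uu.min(),uu.max(),a[:,:2].round(1).tolist())
E
```

```text
scene 1017 321 421 167 216
top 544 224 257 184 285
184 224 224 [[628.6, 0.8], [628.6, -0.9]]
188 224 228 [[621.9, 0.5], [622.0, -7.6]]
192 224 233 [[615.2, 0.2], [615.4, -16.0]]
196 228 237 [[608.6, -6.5], [608.8, -22.8]]
200 233 241 [[602.0, -14.9], [602.2, -29.5]]
204 239 242 [[595.5, -24.8], [595.6, -31.3]]
208 240 243 [[588.9, -26.7], [589.0, -33.2]]
212 240 244 [[582.3, -26.9], [582.4, -35.0]]
216 241 244 [[575.7, -28.8], [575.8, -35.2]]
220 242 245 [[569.2, -30.6], [569.2, -37.0]]
224 242 246 [[562.6, -30.8], [562.7, -38.8]]
228 243 246 [[556.1, -32.6], [556.2, -39.0]]
232 243 246 [[549.6, -32.8], [549.7, -39.2]]
236 244 247 [[543.1, -34.6], [543.2, -41.0]]
240 245 248 [[536.6, -36.4], [536.7, -42.8]]
244 245 248 [[530.2, -36.6], [530.2, -43.0]]
248 246 249 [[523.7, -38.4], [523.8, -44.8]]
252 246 250 [[517.3, -38.6], [517.4, -46.6]]
256 247 250 [[510.9, -40.4], [511.0, -46.8]]
260 247 251 [[504.5, -40.6], [504.6, -48.5]]
264 248 251 [[498.1, -42.4], [498.2, -48.7]]
268 249 252 [[491.7, -44.1], [491.8, -50.5]]
272 249 253 [[485.4, -44.3], [485.5, -52.2]]
276 248 255 [[479.0, -42.9], [479.2, -55.6]]
280 247 257 [[472.6, -41.5], [472.9, -58.9]]
284 249 255 [[466.3, -44.9], [466.5, -55.9]]
```

```bash
python3 - <<'E'
from plant import bot
from h import *
c=bot.capture("top")
# platform right edge z=128 from picture corners
a=ray(c,[[150,144],[178,387]],128);print(a.round(1))
d=a[0]-a[1];print("yaw",np.arctan2(d[1],d[0]))
E
```

```text
[[691.5 122.8 128. ]
 [305.4  57.6 128. ]]
yaw 0.16723157330698457
```

View pics/topz.png

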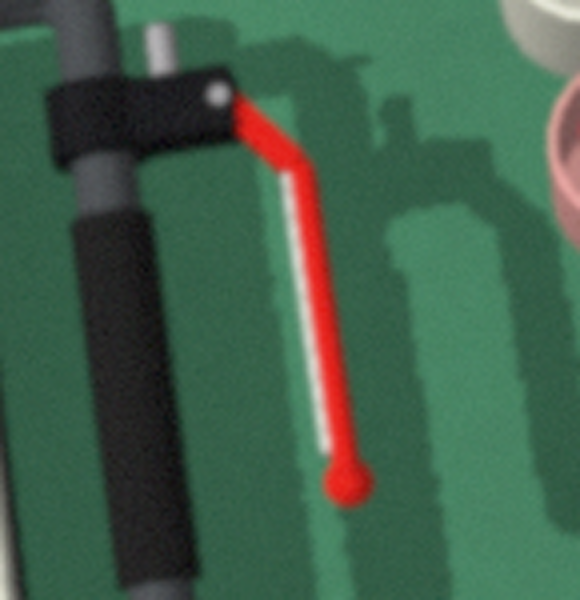

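View pics/scenez.png

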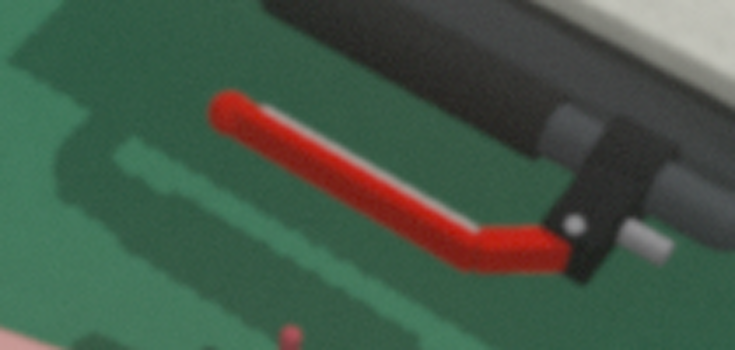

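```bash
python3 - <<'E'
from plant import bot
from h import *
c=bot.capture("top");s=bot.capture("scene")
b=ray(c,[[252,281]],104)[0];b2=ray(s,[[326,172]],104)[0];print("ball top/scene",b,b2)
y=.167;X=np.array([np.cos(y),np.sin(y)]);Y=np.array([-np.sin(y),np.cos(y)])
B=(b[:2]+b2[:2])/2
O=B-X*-72-Y*-80;pad=O+X*-35+Y*-85;print("O",O,"pad",pad)
f=lambda p:((p[:2]-O)@X,(p[:2]-O)@Y)
print("pot rim left",f(ray(c,[[303,200]],95)[0]),"pens",[f(ray(c,[q],185)[0]) for q in([317,172],[318,200],[340,180])])
print("stapler left",[f(ray(c,[q],50)[0]) for q in([312,248],[342,312])])
P=[(*(O+X*a+Y*d),104) for a,d in((-35,-85),(90,-52),(0,0),(-72,-80))]
for q in(c,s):print(proj(q,P).round(1).tolist())
T=O+X*-35+Y*-112;print("hover",T)
E
```

```text
ball top/scene [472.35005243 -49.34347211 104.        ] [474.55822362 -49.79351908 104.        ]
O [531.15447822  41.28672298] pad [510.7705137  -48.34861598]
pot rim left (np.float64(48.02829207724083), np.float64(-180.6068019375728)) pens [(np.float64(65.88988007293347), np.float64(-204.5469340772023)), (np.float64(22.624398038565875), np.float64(-199.18620793865634)), (np.float64(48.291721454924165), np.float64(-236.889048037107))]
stapler left [(np.float64(-26.231140918803348), np.float64(-184.7355208826657)), (np.float64(-141.069365623329), np.float64(-217.4970115190992))]
[[252.0, 257.2], [221.8, 185.8], [197.1, 243.9], [252.2, 280.3]]
[[342.7, 184.7], [422.0, 210.4], [391.0, 161.8], [325.6, 171.5]]
hover [515.25858433 -74.97298869]
```

Call:
{"method": "play_rows", "body": {
  "moves": [255,30,-20,0,-5,255,60,-40,0,-10,255,90,-61,0,-15,255,120,-81,0,-20,255,150,-101,0,-24,255,180,-122,0,-29,255,210,-142,0,-34,255,240,-162,0,-38]
}}

```text
time: 1.02
tool_pos: [320.8, -293.5, 248.9]
tcp_rot: [3.141, 0.0, 0.909]
contact_force: [0.2, -1.2, -0.3]
grip_width: 43.4
```

```bash
cat >> h.py <<'E'
def rel(bot,t,yaw=np.pi/2):
    o=bot.get_obs();p=o["tool_pos"];ps=o["tcp_rot"][2]
    d=np.array(t)-p;print("pos",p.round(1),"rot",o["tcp_rot"].round(4),"t",o["time"],"F",o["contact_force"].round(2),"w",o["grip_width"])
    print("dx,dy,dz",[round(v,1) for v in(d[0]*np.cos(ps)+d[1]*np.sin(ps),d[0]*np.sin(ps)-d[1]*np.cos(ps),-d[2])],"turn",-np.degrees(yaw-ps), "q",o["joint_positions"].round(3))
E
python3 -c "
from plant import bot
from h import *
rel(bot,[515,-78,248])"
```

```text
pos [ 320.8 -293.5  248.9] rot [3.1411e+00 2.0000e-04 9.0910e-01] t 1.0167 F [ 0.22 -1.15 -0.28] w 43.37106688314723
dx,dy,dz [np.float64(289.3), np.float64(20.8), np.float64(0.9)] turn -37.910471593089596 q [-0.918  0.176  1.752 -0.     1.213 -0.256]
```

Call:
{"method": "play_rows", "body": {
  "moves": [255,36,3,0,-5,255,72,5,0,-10,255,108,8,0,-15,255,145,10,0,-20,255,181,13,0,-25,255,217,16,0,-30,255,253,18,0,-34,255,289,21,0,-38]
}}

```text
time: 1.68
tool_pos: [515.9, -79.0, 248.8]
tcp_rot: [3.141, 0.0, 1.572]
contact_force: [0.9, -0.4, -0.2]
grip_width: 0.4
```

```bash
python3 -c "
from plant import bot
from h import *
rel(bot,[515,-78,108])
for n in('top','scene'): cv2.imwrite('pics/%s1.png'%n,bot.capture(n)['color'][:,:,::-1])"
```

```text
pos [515.9 -79.  248.8] rot [3.1414e+00 2.0000e-04 1.5720e+00] t 1.6833 F [ 0.88 -0.37 -0.18] w 0.40107099467166396
dx,dy,dz [np.float64(1.0), np.float64(-0.9), np.float64(140.8)] turn 0.0700155180816884 q [-0.299  0.336  1.533 -0.     1.273 -0.3  ]
```

View pics/scene1.png

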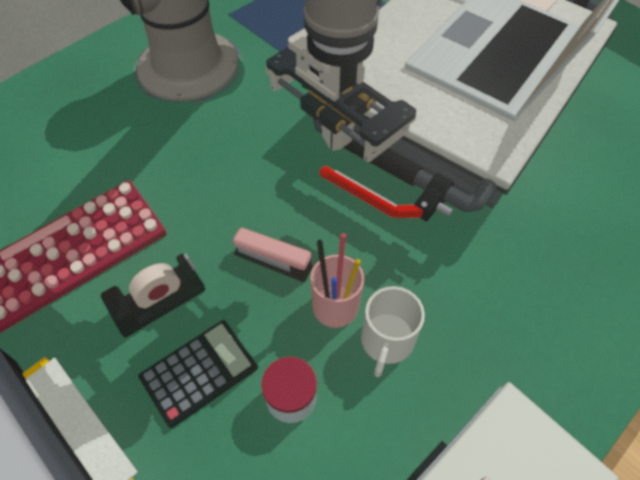

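View pics/top1.png

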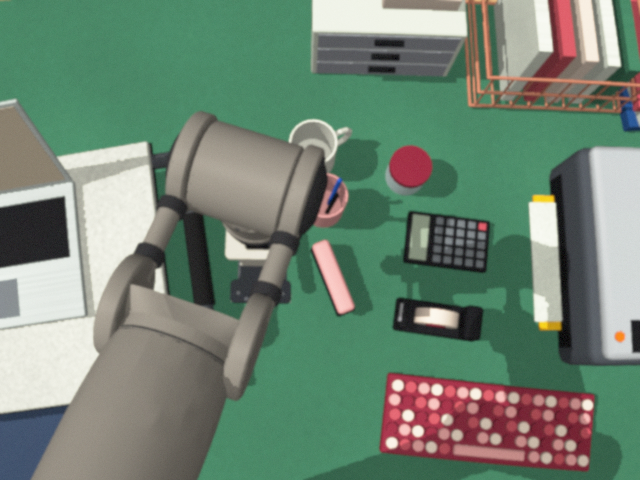

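Call:
{"method": "play_rows", "body": {
  "moves": [255,0,-1,25,0,255,0,-1,50,0,255,0,-1,75,0,255,0,-1,100,0,255,0,-1,120,0,255,0,-1,120,0]
}}

```text
time: 2.28
tool_pos: [511.4, -80.4, 125.1]
tcp_rot: [-3.134, -0.002, 1.567]
contact_force: [-0.2, 1.2, -0.0]
grip_width: 0.5
```

```bash
python3 -c "
from plant import bot
from h import *
rel(bot,[515,-78,108])
for n in('scene',):
  im=bot.capture(n)['color'][:,:,::-1];cv2.imwrite('pics/%s2.png'%n,cv2.resize(im[60:280,220:480],None,fx=3,fy=3)[:600])"
```

```text
pos [511.4 -80.4 125.1] rot [-3.1342e+00 -2.0000e-03  1.5674e+00] t 2.2833 F [-0.23  1.17 -0.01] w 0.5139302801276581
dx,dy,dz [np.float64(2.4), np.float64(3.6), np.float64(17.1)] turn -0.19291710177029026 q [-0.304  0.467  1.707 -0.     0.975 -0.3  ]
```

View pics/scene2.png

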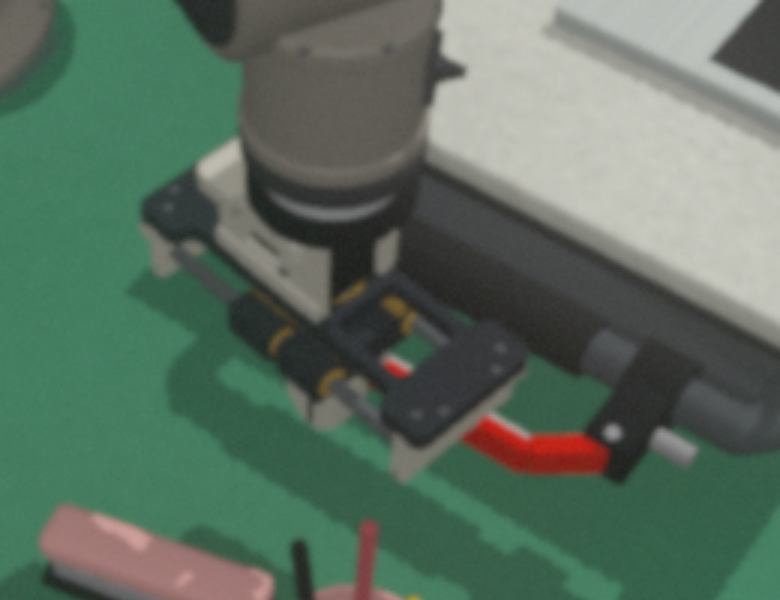

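Call:
{"method": "play_rows", "body": {
  "moves": [255,0,0,9,0,255,0,0,18,0,255,0,0,18,0,255,0,0,18,0]
}}

```text
time: 2.67
tool_pos: [514.0, -80.8, 110.9]
tcp_rot: [3.142, 0.0, 1.568]
contact_force: [0.4, 0.1, 1.0]
grip_width: 0.2
```

```bash
python3 -c "
from plant import bot
from h import *
rel(bot,[515,-78,108])
for n in('scene',):
  im=bot.capture(n)['color'][:,:,::-1];cv2.imwrite('pics/%s3.png'%n,cv2.resize(im[60:260,220:480],None,fx=3,fy=3))"
```

```text
pos [514.  -80.8 110.9] rot [3.1415e+00 1.0000e-04 1.5682e+00] t 2.6667 F [0.42 0.13 0.98] w 0.18834041561085138
dx,dy,dz [np.float64(2.8), np.float64(1.0), np.float64(2.9)] turn -0.15049457663398869 q [-0.303  0.488  1.72  -0.     0.934 -0.3  ]
```

View pics/scene3.png

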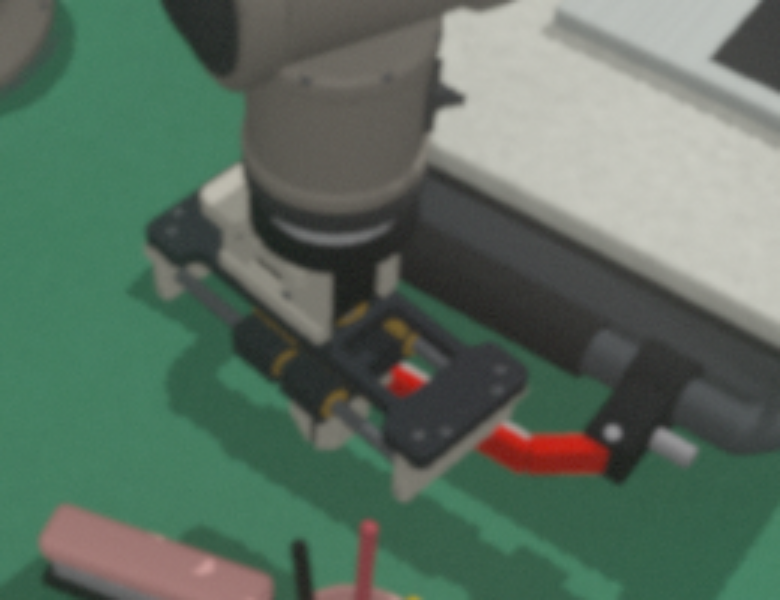

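Call:
{"method": "play_rows", "body": {
  "moves": [255,4,0,3,0,255,8,0,3,0,255,12,0,3,0,255,16,0,3,0,255,18,0,3,0,255,18,0,3,0,255,18,0,3,0]
}}

```text
time: 3.3
tool_pos: [514.1, -62.5, 107.8]
tcp_rot: [3.141, 0.0, 1.569]
contact_force: [0.3, 0.6, 0.1]
grip_width: 0.3
```

```bash
python3 -c "
from plant import bot
from h import *
rel(bot,[515,-78,108])
for n in('scene',):
  im=bot.capture(n)['color'][:,:,::-1];cv2.imwrite('pics/%s4.png'%n,cv2.resize(im[60:260,220:480],None,fx=3,fy=3))"
```

```text
pos [514.1 -62.5 107.8] rot [3.1414e+00 2.0000e-04 1.5688e+00] t 3.3 F [0.29 0.55 0.14] w 0.34255092684017746
dx,dy,dz [np.float64(-15.5), np.float64(0.9), np.float64(-0.2)] turn -0.1160635921726651 q [-0.269  0.488  1.73  -0.     0.923 -0.267]
```

View pics/scene4.png

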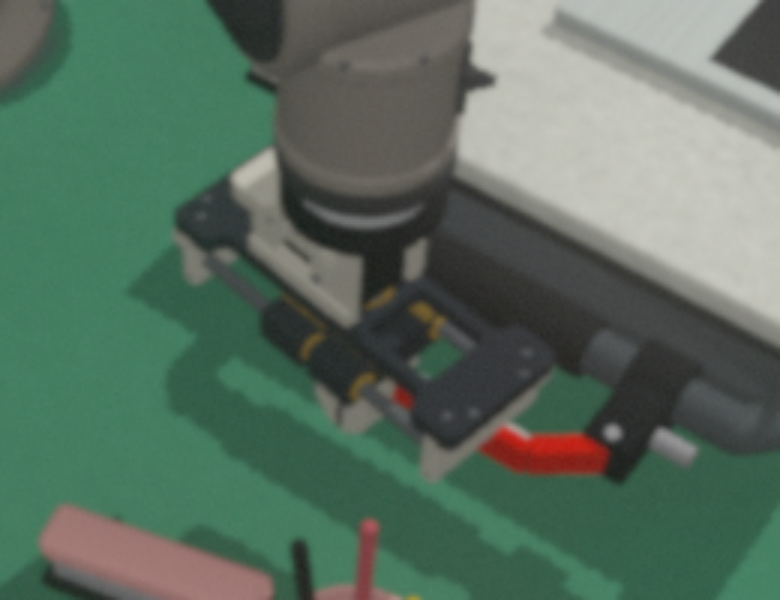

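Call:
{"method": "play_rows", "body": {
  "moves": [255,2,0,0,0,255,4,0,0,0,255,6,-1,0,0,255,8,-1,0,0,255,10,-2,0,0,255,12,-3,0,0,255,12,-3,0,0,255,12,-3,0,0]
}}

```text
time: 4.02
tool_pos: [511.0, -50.8, 107.7]
tcp_rot: [-3.141, 0.0, 1.568]
contact_force: [-1.6, -3.9, -0.4]
grip_width: 0.3
```

Call:
{"method": "play_rows", "body": {
  "moves": [255,2,-1,0,0,255,4,-2,0,0,255,6,-3,0,0,255,8,-4,0,0,255,10,-5,0,0,255,12,-6,0,0,255,12,-6,0,0,255,12,-6,0,0]
}}

```text
time: 4.68
tool_pos: [506.3, -38.8, 108.1]
tcp_rot: [3.139, 0.001, 1.568]
contact_force: [3.2, -5.7, -0.9]
grip_width: 0.4
```

```bash
python3 -c "
from plant import bot
from h import *
rel(bot,[515,-78,108])
for n in('scene',):
  im=bot.capture(n)['color'][:,:,::-1];cv2.imwrite('pics/%s5.png'%n,cv2.resize(im[60:260,220:480],None,fx=3,fy=3))"
```

```text
pos [506.3 -38.8 108.1] rot [3.1386e+00 7.0000e-04 1.5683e+00] t 4.6833 F [ 3.21 -5.73 -0.91] w 0.3652464634107544
dx,dy,dz [np.float64(-39.2), np.float64(8.8), np.float64(0.1)] turn -0.14303857440984857 q [-0.227  0.471  1.76  -0.     0.907 -0.225]
```

View pics/scene5.png

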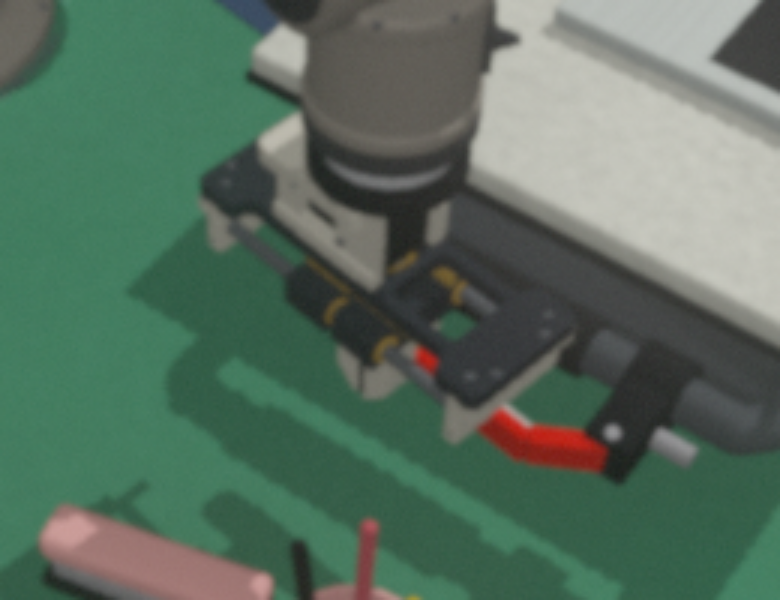

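Call:
{"method": "play_rows", "body": {
  "moves": [255,1,0,0,0,255,2,0,0,0,255,3,0,0,0,255,4,0,0,0,255,4,0,0,0,255,4,0,0,0]
}}

```text
time: 5.23
tool_pos: [505.4, -35.3, 108.1]
tcp_rot: [3.141, 0.001, 1.568]
contact_force: [-0.6, -7.8, 2.2]
grip_width: 0.4
```

Call:
{"method": "play_rows", "body": {
  "moves": [255,1,0,0,0,255,2,0,0,0,255,3,0,0,0,255,3,0,0,0,255,3,0,0,0]
}}

```text
time: 5.65
tool_pos: [504.7, -32.5, 108.1]
tcp_rot: [-3.141, 0.002, 1.568]
contact_force: [-3.7, -9.9, 2.9]
grip_width: 0.2
```

Call:
{"method": "play_rows", "body": {
  "moves": [255,1,0,0,0,255,2,0,0,0,255,2,0,0,0,255,2,0,0,0]
}}

```text
time: 5.98
tool_pos: [504.7, -32.0, 108.1]
tcp_rot: [-3.141, 0.004, 1.568]
contact_force: [-4.1, -17.9, 3.0]
grip_width: 0.6
```

```bash
python3 -c "
from plant import bot
from h import *
rel(bot,[515,-78,108])
for n in('scene',):
  im=bot.capture(n)['color'][:,:,::-1];cv2.imwrite('pics/%s6.png'%n,cv2.resize(im[60:260,220:480],None,fx=3,fy=3))"
```

```text
pos [504.7 -32.  108.1] rot [-3.1408  0.0039  1.5682] t 5.9833 F [ -4.07 -17.85   3.  ] w 0.554753982876436
dx,dy,dz [np.float64(-45.9), np.float64(10.4), np.float64(0.1)] turn -0.14980843186443693 q [-0.213  0.47   1.763 -0.005  0.909 -0.207]
```

View pics/scene6.png

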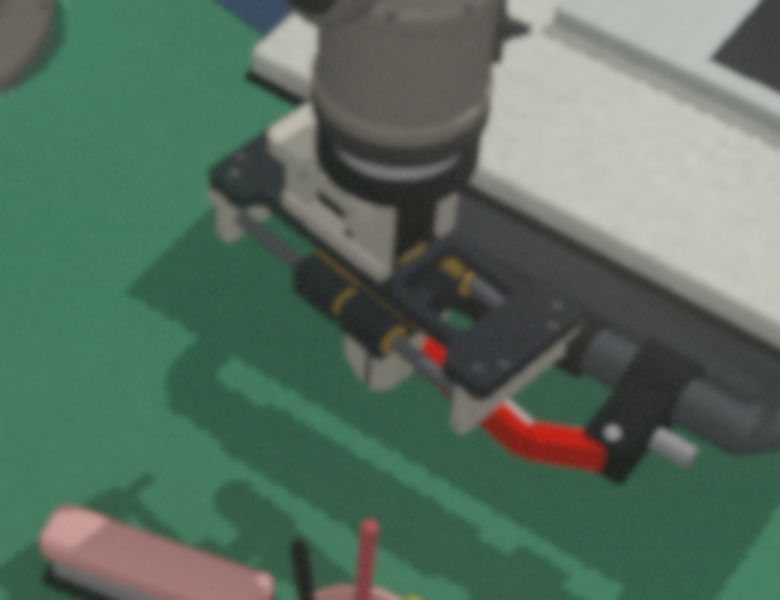

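Call:
{"method": "play_rows", "body": {
  "moves": [255,0,0,0,0,255,-6,2,0,0,255,-12,5,0,0,255,-18,7,0,0,255,-24,9,0,0,255,-30,9,0,0,255,-36,9,0,0,255,-36,9,0,0]
}}

```text
time: 6.7
tool_pos: [514.0, -66.0, 107.7]
tcp_rot: [-3.142, -0.001, 1.567]
contact_force: [0.0, 0.3, 0.1]
grip_width: 0.5
```

Call:
{"method": "play_rows", "body": {
  "moves": [255,0,0,0,0,255,0,0,0,0,255,0,0,0,0,255,0,0,0,0]
}}

```text
time: 7.03
tool_pos: [513.9, -65.2, 107.7]
tcp_rot: [-3.141, -0.0, 1.569]
contact_force: [-0.2, -0.0, 0.2]
grip_width: 0.1
```

```bash
python3 -c "
from plant import bot
from h import *
rel(bot,[515,-78,108])
for n in('scene',):
  im=bot.capture(n)['color'][:,:,::-1];cv2.imwrite('pics/%s7.png'%n,cv2.resize(im[60:260,220:480],None,fx=3,fy=3))"
```

```text
pos [513.9 -65.2 107.7] rot [-3.1414e+00 -2.0000e-04  1.5687e+00] t 7.0333 F [-0.2  -0.04  0.23] w 0.14629870698497305
dx,dy,dz [np.float64(-12.8), np.float64(1.1), np.float64(-0.3)] turn -0.12147902957980838 q [-0.274  0.489  1.729  0.     0.924 -0.272]
```

View pics/scene7.png

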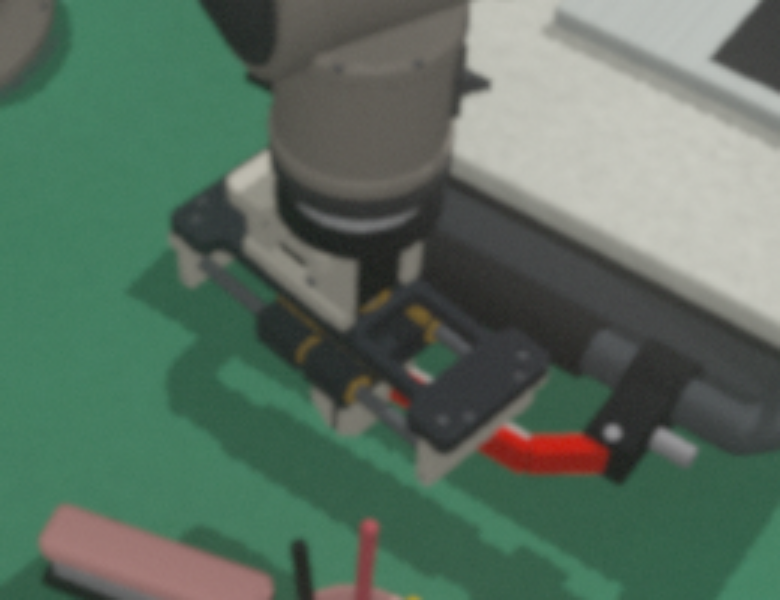

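Call:
{"method": "play_rows", "body": {
  "moves": [255,5,0,0,0,255,10,-1,0,0,255,15,-3,0,0,255,20,-4,0,0,255,25,-6,0,0,255,30,-9,0,0,255,33,-9,0,0,255,35,-9,0,0]
}}

```text
time: 7.75
tool_pos: [505.0, -31.9, 108.0]
tcp_rot: [3.142, 0.004, 1.569]
contact_force: [-3.3, -19.9, 1.7]
grip_width: 0.2
```

Call:
{"method": "play_rows", "body": {
  "moves": [255,1,0,0,0,255,1,0,0,0,255,1,0,0,0]
}}

```text
time: 8.0
tool_pos: [505.0, -32.1, 108.0]
tcp_rot: [3.142, 0.005, 1.569]
contact_force: [-3.2, -16.5, 2.9]
grip_width: 0.3
```

Call:
{"method": "play_rows", "body": {
  "moves": [255,0,0,0,0,255,0,0,0,0,255,0,0,0,0,255,0,0,0,0,255,0,0,0,0,255,0,0,0,0,255,0,0,0,0,255,0,0,0,0]
}}

```text
time: 8.67
tool_pos: [505.0, -32.1, 108.0]
tcp_rot: [-3.142, 0.004, 1.568]
contact_force: [-1.9, -16.3, 0.9]
grip_width: 0.7
```

Call:
{"method": "play_rows", "body": {
  "moves": [255,0,0,0,0,255,0,0,0,0,255,0,0,0,0,255,0,0,0,0,255,0,0,0,0,255,0,0,0,0,255,0,0,0,0,255,0,0,0,0]
}}

```text
time: 9.33
tool_pos: [504.9, -32.1, 108.0]
tcp_rot: [-3.142, 0.005, 1.568]
contact_force: [-3.1, -15.4, 1.9]
grip_width: 0.6
```

```bash
python3 -c "
from plant import bot
from h import *
rel(bot,[515,-78,108])
im=bot.capture('scene')['color'][:,:,::-1];cv2.imwrite('pics/scene8.png',cv2.resize(im[60:260,220:480],None,fx=3,fy=3))"
```

```text
pos [504.9 -32.1 108. ] rot [-3.1415  0.0045  1.5684] t 9.3333 F [ -3.11 -15.44   1.91] w 0.5656277680681906
dx,dy,dz [np.float64(-45.9), np.float64(10.2), np.float64(-0.0)] turn -0.13721322028439195 q [-0.212  0.47   1.763 -0.006  0.908 -0.207]
```

View pics/scene8.png

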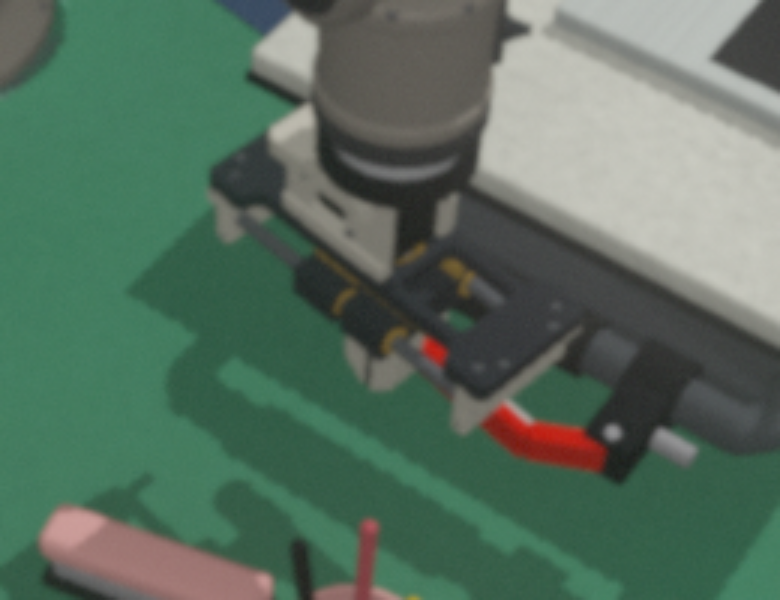

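Call:
{"method": "play_rows", "body": {
  "moves": [255,0,0,0,0,255,0,0,0,0,255,0,0,0,0,255,0,0,0,0,255,0,0,0,0,255,0,0,0,0,255,0,0,0,0,255,0,0,0,0]
}}

```text
time: 10.05
tool_pos: [504.9, -32.1, 108.0]
tcp_rot: [-3.142, 0.005, 1.568]
contact_force: [-2.2, -15.3, 2.7]
grip_width: 0.3
```

```bash
python3 - <<'E'
from plant import bot
from h import *
s=bot.capture("scene")
y=.167;O=np.array([531.2,41.3]);R=lambda a:np.array([[np.cos(a),-np.sin(a)],[np.sin(a),np.cos(a)]])
pv=np.array([90,-52])
for th in(0,.1,.18,.22):
    P=[(*(O+R(y)@(pv+R(-th)@(np.array(q)-pv))),z) for q,z in(((0,-75),115),((55,-75),115),((62,-85),93),((62,-85),115))]
    print(th,((proj(s,P)-[220,60])*3).round(0).tolist())
E
```

```text
0 [[436.0, 381.0], [526.0, 434.0], [522.0, 479.0], [527.0, 454.0]]
0.1 [[443.0, 368.0], [527.0, 427.0], [520.0, 472.0], [525.0, 447.0]]
0.18 [[450.0, 359.0], [528.0, 422.0], [519.0, 466.0], [524.0, 441.0]]
0.22 [[453.0, 354.0], [528.0, 420.0], [519.0, 464.0], [524.0, 439.0]]
```

Call:
{"method": "play_rows", "body": {
  "moves": [255,-6,2,0,0,255,-12,5,0,0,255,-18,7,0,0,255,-24,9,0,0,255,-30,9,0,0,255,-36,9,0,0,255,-42,9,0,0,255,-48,9,0,0]
}}

```text
time: 10.77
tool_pos: [513.8, -77.6, 107.6]
tcp_rot: [-3.141, -0.0, 1.568]
contact_force: [-1.1, -0.4, -0.3]
grip_width: 0.3
```

Call:
{"method": "play_rows", "body": {
  "moves": [255,0,0,0,0,255,0,0,0,0,255,0,0,-20,0,255,0,0,-45,0,255,0,0,-75,0,255,0,0,-105,0,255,0,0,-130,0,255,0,0,-140,0]
}}

```text
time: 11.43
tool_pos: [515.1, -77.5, 251.4]
tcp_rot: [3.136, 0.002, 1.569]
contact_force: [0.7, -0.6, -0.2]
grip_width: 0.2
```

Call:
{"method": "play_rows", "body": {
  "moves": [255,0,0,0,0,255,0,0,0,0,255,0,0,0,0,255,0,0,0,0]
}}

```text
time: 11.77
tool_pos: [513.2, -77.4, 245.8]
tcp_rot: [-3.138, -0.001, 1.568]
contact_force: [0.5, 0.1, 0.2]
grip_width: 0.2
```

```bash
python3 - <<'E'
from plant import bot
from h import *
rel(bot,[515,-78,248])
im=bot.capture('scene')['color'];cv2.imwrite('pics/scene9.png',im[:,:,::-1])
a=cv2.imread('pics/scene1.png')[:,:,::-1]
d=cv2.absdiff(cv2.GaussianBlur(a,(5,5),0),cv2.GaussianBlur(im,(5,5),0)).max(2);d[:160,250:450]=0
print("changed px",(d>30).sum(), np.argwhere(d>30)[:10].tolist())
E
```

```text
pos [513.2 -77.4 245.8] rot [-3.1382e+00 -1.0000e-03  1.5683e+00] t 11.7667 F [0.49 0.14 0.17] w 0.22115515895856494
dx,dy,dz [np.float64(-0.6), np.float64(1.8), np.float64(-2.2)] turn -0.1420638498543821 q [-0.297  0.335  1.542 -0.     1.267 -0.295]
changed px 100 [[160, 359], [160, 360], [160, 361], [160, 362], [160, 363], [160, 364], [160, 367], [160, 368], [160, 369], [160, 370]]
```

View pics/scene9.png

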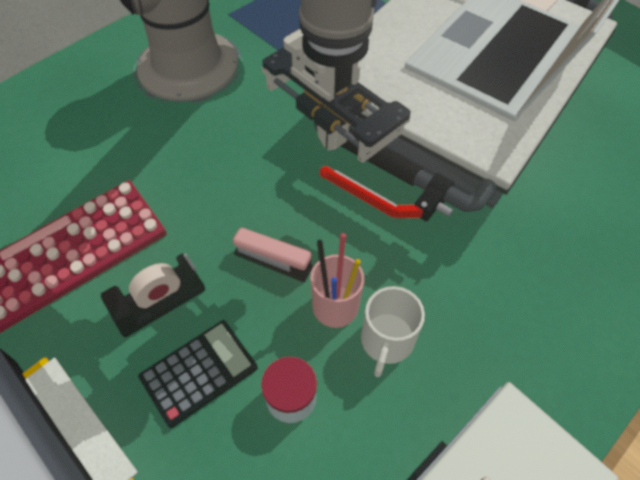

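The lever is back out, with its ball at (325,172) and its knee at (400,212), as before the presses. Nothing else has moved: the only changed pixels listed lie along the gripper's edge. I'm handing the job in.

```bash
python3 -c "
from plant import bot
print(bot.close_job())"
```

```text
the job is handed in; nothing more can be done
None
```

I pressed the red lever in to its stop twice from its outer side with the shut fingers, let it spring out after each press, and handed the job in at about 12 s.

- **First press:** it came up firm at about 18 N. The last 2 mm of commanded travel moved the tool only about 0.5 mm. After release, the force read zero and the picture showed the lever back out.
- **Second press:** it stopped at the same place, y ≈ -32 mm, and I held it there for about 2.3 s at 15 to 20 N, well under the 45 N limit. I then released it and raised the tool clear.
- **Last check:** the final picture shows the lever fully out, and the tool force is about zero. The picture difference listed changes only along the gripper's edge, so I saw no sign that anything loose had moved.
- **Less certain:** the picture taken during the hold only put the lever angle at roughly 0.18 to 0.22 rad. That it reached the stop rests on the sharp rise in force and both presses ending at the same place.

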